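# Release the key left latched on the bench switch box

## Task

One of the four identical keys on the bench switch box was left latched down. With the fingertips, tap all four keys lightly, one after the other from the robot's left end of the row to its right end, to feel which one is latched; only after that press the latched key fully home and let go, so that it unlatches and springs up. Never push any of the three free keys far down, grasp nothing, and leave the things lying around undisturbed.

Things in the scene. Friction and masses are not known exactly. Their poses are not given: they have to be found in the camera images.
- console: grey switch box fixed on the bench, 130 x 330 x 45 mm (x, y, z); origin at the centre of its underside on the bench, z up, its y along the row of keys: +y is the robot's left end, -y its right end. The row of four keys runs along the middle of its flat top, at y = +78, +26, -26 and -78 mm. It is turned at most about 17 degrees.
- key_p: fixed seat of one of four identical keys, in any place of the row. Origin on the box's top face (45 mm above the bench) under the cap's centre; axes as the switch box's. Black flat cap 30 (x) by 34 mm (y); its top is 16 mm above this origin when up, 11 mm latched, 7 mm fully down. Gap between caps 18 mm; the 3 mm high frame round the cap is only looks.
- key_q: fixed seat of one of four identical keys, in any place of the row. Origin on the box's top face (45 mm above the bench) under the cap's centre; axes as the switch box's. Black flat cap 30 (x) by 34 mm (y); its top is 16 mm above this origin when up, 11 mm latched, 7 mm fully down. Gap between caps 18 mm; the 3 mm high frame round the cap is only looks.
- key_r: fixed seat of one of four identical keys, in any place of the row. Origin on the box's top face (45 mm above the bench) under the cap's centre; axes as the switch box's. Black flat cap 30 (x) by 34 mm (y); its top is 16 mm above this origin when up, 11 mm latched, 7 mm fully down. Gap between caps 18 mm; the 3 mm high frame round the cap is only looks.
- key_s: fixed seat of one of four identical keys, in any place of the row. Origin on the box's top face (45 mm above the bench) under the cap's centre; axes as the switch box's. Black flat cap 30 (x) by 34 mm (y); its top is 16 mm above this origin when up, 11 mm latched, 7 mm fully down. Gap between caps 18 mm; the 3 mm high frame round the cap is only looks.
- cap_p (a joint): how far key_p is down, m: 0 up (free), 0.005 latched, 0.009 fully down. Exactly one key starts latched. A free key gives from 1.7 N, is 3 mm down at 3.5 N, 6 mm at 5.3 N, and springs back; past 7.5 mm is no tap. The latched one gives nothing below 4.7 N; within its last 0.5 mm (7 N, then a hard stop) it unlatches, and springs up when let go; pressed less far it stays latched.
- cap_q (a joint): how far key_q is down, m: 0 up (free), 0.005 latched, 0.009 fully down. Exactly one key starts latched. A free key gives from 1.7 N, is 3 mm down at 3.5 N, 6 mm at 5.3 N, and springs back; past 7.5 mm is no tap. The latched one gives nothing below 4.7 N; within its last 0.5 mm (7 N, then a hard stop) it unlatches, and springs up when let go; pressed less far it stays latched.
- cap_r (a joint): how far key_r is down, m: 0 up (free), 0.005 latched, 0.009 fully down. Exactly one key starts latched. A free key gives from 1.7 N, is 3 mm down at 3.5 N, 6 mm at 5.3 N, and springs back; past 7.5 mm is no tap. The latched one gives nothing below 4.7 N; within its last 0.5 mm (7 N, then a hard stop) it unlatches, and springs up when let go; pressed less far it stays latched.
- cap_s (a joint): how far key_s is down, m: 0 up (free), 0.005 latched, 0.009 fully down. Exactly one key starts latched. A free key gives from 1.7 N, is 3 mm down at 3.5 N, 6 mm at 5.3 N, and springs back; past 7.5 mm is no tap. The latched one gives nothing below 4.7 N; within its last 0.5 mm (7 N, then a hard stop) it unlatches, and springs up when let go; pressed less far it stays latched.
- socket: loose steel socket, upright cylinder 26 mm across, 34 mm high, standing on the left end of the switch box's top; origin at its underside. A bystander, to be left alone.
- nut: loose dark hexagon nut, 24 mm across, 12 mm high, lying on the right end of the switch box's top; origin at its underside. A bystander, to be left alone.
- wrench: loose wrench 170 mm long lying on the bench on the robot's side of the switch box; origin at its underside. A bystander, to be left alone.
- flat_bar: loose aluminium bar 25 x 200 x 6 mm on the bench behind the switch box; origin at the centre of its underside. A bystander, to be left alone.
- spray_can: loose green spray can 56 mm across, 160 mm high, standing on the bench to the left; origin at its underside. A bystander, to be left alone.
- grease_jar: loose jar 64 mm across, 75 mm high, standing on the bench to the right; origin at its underside. A bystander, to be left alone.

How it is judged:
By the outcome, as a careful person would: the job done as asked, in the order asked, and still so for the second after the job is handed in, with the robot touching nothing.
It also fails if it takes over 48 s, if anything falls off the work surface, if the arm or the gripper's body presses on something with over 40 N, if the wrist force passes 120 N, or if a joint passes its speed limit or range.

## Robot

A 7-joint arm with a two-finger parallel gripper is mounted at the origin on the work surface. World frame = base frame: x ahead of the robot, y to its left, z up, the work surface at z = 0. Lengths are in m, angles in rad, forces in N, time in s.
With the tool pointing down it reaches from about 0.375 to 0.925 m from the base axis. Payload 3.1 kg.
Tool frame: the origin (TCP) lies at the very end of the fingers, on their centre line; the grasp point (between the pads) lies 19 mm behind it; x points along the fingers, y is the direction in which the jaws open and shut, and the axes are right-handed (so a half turn about x gives the same grasp; the last joint's range is limited). The gripper opens to 85 mm and grips with 20 to 120 N. Pads are 22 mm wide; open, the fingers measure 114 mm over their backs; the gripper's body (76 mm by 85 mm) begins 54 mm behind the grasp point. The pads swing forward as they close: fully open they stand 13 mm farther back than shut.
Start: joints at [1.003, 0.383, 0.044, 1.598, -0.018, 1.161, -0.05], TCP at [0.294, -0.58, 0.231] pointing down, gripper open.
Joint ranges: [-2.61, 2.61], [-0.41, 2.15], [-1.48, 1.57], [0, 2.5], [-1.57, 4.71], [0.05, 1.97], [-2.85, 2.85]. Speed limits (rad/s): [2.79, 2.79, 3.14, 3.14, 3.14, 3.14, 3.14].

## Interface

Orientations are given as a rotation vector (axis times angle).
In Python, from plant import bot, grab_frame gives the robot as it stands.
- The arm moves only by the tool arm_command, never from a script. Its argument "steps" is a list of rows, each a list of 6 numbers: the shift along the world's x, y, z as a fraction of full scale, then the turn, a rotation vector about the world's x, y, z as a fraction of full scale. A call has 1 to 10 rows; each row shifts and turns the commanded pose from where the row before left it; what a row does not reach is not made up. Full scale, the value 1, is 0.15 m for a shift and pi rad for a turn. A row lasts 1/10 s, in which the tool goes at most 50 mm and 8.59 degrees, less where a joint would pass 70% of its speed; a pose out of reach is approached as far as the arm can. A call with a number of a shift or a turn outside -1 to 1 is refused whole. A call with a gripper value outside its range is refused whole. "gripper" is the closure, from 0 (fully open) to 1 (shut), set as the call begins (left out, the last holds). The fingers move at their own pace and stop on an object; "newtons" is the grip in N (left out, the last holds). Time passes only in rows, so rows that do not move let the fingers close. It gives the time, the measured TCP pose, the force and the opening at its end, in the units of the state.
- bot.sense(): the state, without advancing time (a new reading comes with each control period).
- grab_frame(name): name is "scene" or "top" or "wrist"; returns a dict with "img" (420x560x3 uint8, blue, green, red), "fov_y" (degrees; the focal length in pixels is half the picture's height over the tangent of half this angle, whatever the lens; pixels are square), "cx", "cy" (the principal point, pixels), "dist" ([k1, k2, p1, p2, k3] as OpenCV has them; the pictures are not rectified), "camera_from_world" (4x4, takes a point from world to camera coordinates). Camera axes: x right, y down, z forward; pixel columns grow to the right and rows downward; lengths in m; the calibration is good to about 2 mm. A picture is of the moment at which its call begins. There is no depth.
- bot.sign_off(): hands the job in, once; it reports no verdict.
The state is a dict: "time": time; "joint_pos": joint angles; "qvel": joint speeds; "tau": joint torques, N m; "eef_pos": TCP position; "tcp_rot": TCP orientation; "contact_force": force on the tool from outside, world axes, zero at the start; "wrist_torque": the same for the moment, N m; "grip_width": finger opening in m.
Only numpy, scipy, OpenCV 4.12 (cv2) and the standard library are available. Lean on these libraries where they do the work, as an engineer would, in place of code of your own. Each camera call takes 0.05 s, during which the arm holds its last target.

## Working session

There is one attempt and no reset: what is moved stays moved. The work goes in short steps, Python scripts to look and compute and a tool call to move; the robot and the scene stay as the last step left them, time stands still between calls to the robot, and variables do not carry over. Pictures are saved under pics/ and viewed, and the job is handed in when it is done.

Besides the shell and the picture viewer there is one more tool, called after ">>>" in YAML: its name, and indented under it one key for each argument. arm_command: Moves the arm, as the interface text tells. Its arguments: {"type":"object","properties":{"steps":{"type":"array"},"gripper":{"type":"number"},"newtons":{"type":"number"}},"required":["steps"]}

```bash
mkdir -p pics; ls; python3 - <<'E'
from plant import bot, grab_frame
import cv2,numpy as np
for n in ["scene","top","wrist"]:
    f=grab_frame(n); cv2.imwrite(f"pics/{n}0.png",f["img"]); print(n,f["fov_y"],f["cx"],f["cy"],f["dist"],np.round(f["camera_from_world"],3).tolist())
s=bot.sense(); print(s)
E
```

```text
pics
scene 52.59491041771815 281.86084258167625 215.91579389194274 [-0.11997587  0.          0.          0.          0.        ] [[0.465, 0.885, -0.016, -0.265], [0.583, -0.32, -0.747, -0.28], [-0.666, 0.338, -0.665, 1.564], [0.0, 0.0, 0.0, 1.0]]
top 50.93301371253032 276.45806805713045 209.61525113806255 [-0.00068562  0.          0.          0.          0.        ] [[0.021, -1.0, -0.006, -0.002], [-0.993, -0.02, -0.113, 0.555], [0.113, 0.008, -0.994, 1.025], [0.0, 0.0, 0.0, 1.0]]
wrist 71.41392074028698 278.94731682161995 205.49675288060445 [-0.00705832  0.          0.          0.          0.        ] [[0.454, -0.891, -0.003, -0.648], [-0.86, -0.439, 0.259, -0.034], [-0.232, -0.115, -0.966, 0.378], [0.0, 0.0, 0.0, 1.0]]
{'time': 0.15, 'joint_pos': array([ 1.00317119,  0.38367553,  0.04383239,  1.59923335, -0.0178675 ,
        1.16117851, -0.04988324]), 'qvel': array([ 0.00183231, -0.0004413 , -0.000133  , -0.00527129, -0.00066083,
       -0.00058208, -0.00028002]), 'tau': array([ 2.39663059e-03, -4.34050906e+01,  1.02715272e+00, -2.49978930e+01,
        1.07555001e-02,  7.25857622e-03, -1.05732408e-05]), 'eef_pos': array([ 0.29393745, -0.578907  ,  0.23014799]), 'tcp_rot': array([ 1.95982821,  0.47134377, -1.96107553]), 'contact_force': array([ 0.2366816 , -0.21748764,  0.05663667]), 'wrist_torque': array([0.0391474 , 0.02739733, 0.04239946]), 'grip_width': 0.08536061932345008}
```

View pics/top0.png

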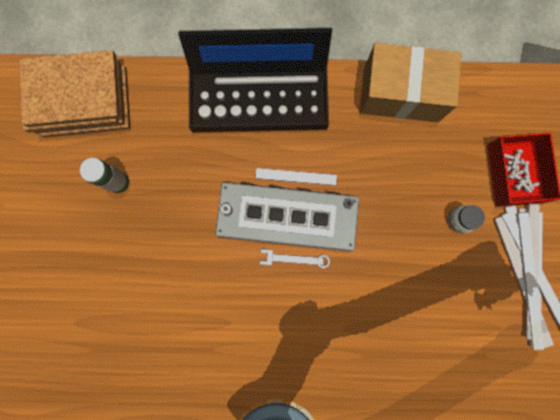

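View pics/scene0.png

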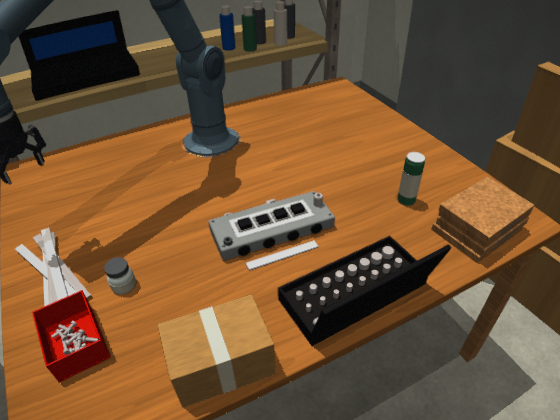

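The top view shows the box with key caps at about (255,212), (276,215), (299,217) and (321,219). The socket is at its left end (226,209) and the nut at its right (349,203). Next I'll measure the caps.

```bash
cat > h.py <<'E'
import numpy as np, cv2
def K(f):
    h=f["img"].shape[0]; fl=h/2/np.tan(np.radians(f["fov_y"])/2)
    return np.array([[fl,0,f["cx"]],[0,fl,f["cy"]],[0,0,1]])
def ray(f,px,z):
    p=cv2.undistortPoints(np.array(px,float).reshape(-1,1,2),K(f),np.array(f["dist"])).reshape(-1,2)
    T=np.array(f["camera_from_world"]);R=T[:3,:3];t=T[:3,3];o=-R.T@t
    d=np.c_[p,np.ones(len(p))]@R
    return o+d*((z-o[2])/d[:,2])[:,None]
def proj(f,P):
    T=np.array(f["camera_from_world"])
    return cv2.projectPoints(np.array(P,float).reshape(-1,1,3),cv2.Rodrigues(T[:3,:3])[0],T[:3,3],K(f),np.array(f["dist"]))[0].reshape(-1,2)
E
python3 - <<'E'
from plant import grab_frame
from h import *
for n,(x0,x1,y0,y1) in {"top":(205,370,170,260),"scene":(200,345,180,265)}.items():
    f=grab_frame(n); im=f["img"]
    c=cv2.resize(im[y0:y1,x0:x1],None,fx=4.8,fy=4.8,interpolation=cv2.INTER_CUBIC); cv2.imwrite(f"pics/{n}_z.png",c)
    g=cv2.cvtColor(im,cv2.COLOR_BGR2GRAY)
    m=np.zeros_like(g); m[y0:y1,x0:x1]=(g[y0:y1,x0:x1]<70)*255
    N,l,st,ce=cv2.connectedComponentsWithStats(m)
    for i in range(1,N):
        if st[i,4]>60: print(n,st[i],ce[i].round(2),ray(f,ce[i],0.060).round(4)[0])
E
```

```text
top [247 206  14  12 143] [253.92 211.65] [0.5457 0.0617 0.06  ]
top [270 208  13  13 143] [275.96 213.94] [0.5413 0.0103 0.06  ]
top [292 211  13  12 136] [298.   216.51] [ 0.5364 -0.0411  0.06  ]
top [314 213  14  12 147] [320.16 218.71] [ 0.5323 -0.0927  0.06  ]
scene [291 203  14  12 119] [297.32 208.38] [0.5524 0.0582 0.06  ]
scene [273 208  15  12 120] [280.21 213.28] [0.5478 0.0071 0.06  ]
scene [256 214  14  11 106] [262.49 218.93] [ 0.5453 -0.0455  0.06  ]
scene [238 218  14  12 126] [244.45 223.43] [ 0.5382 -0.0956  0.06  ]
scene [ 210  219  125   43 1364] [275.03 240.88] [ 0.6359 -0.0537  0.06  ]
scene [328 257  17   8  74] [338.57 261.72] [0.7733 0.0489 0.06  ]
```

View pics/top_z.png

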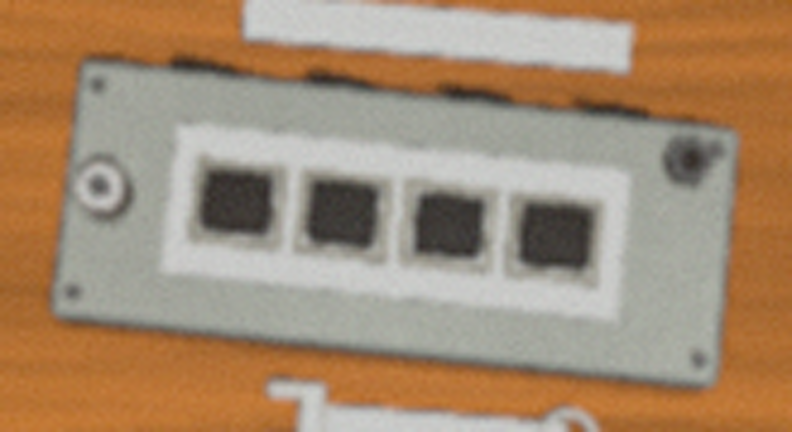

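View pics/scene_z.png

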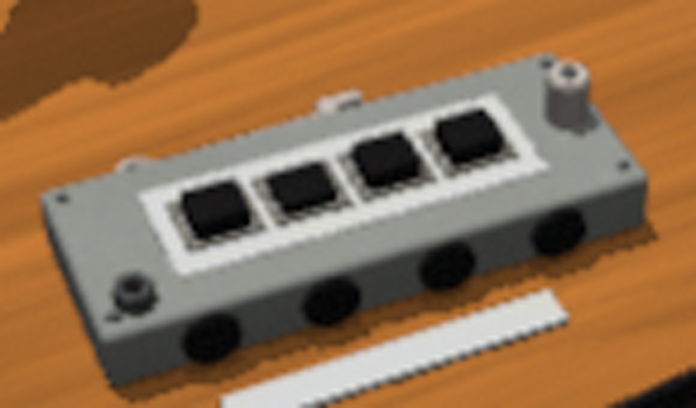

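```bash
python3 - <<'E'
from plant import bot
import numpy as np
from scipy.spatial.transform import Rotation as R
s=bot.sense(); r=R.from_rotvec(s["tcp_rot"]); M=r.as_matrix(); print(M.round(4))
yaw=np.arctan2(0.0134,0.1544); print("yaw",-np.degrees(yaw))
for sg in(1,-1):
  for base in (0,90):
    a=-yaw+np.radians(base)
    y=sg*np.array([-np.sin(a),np.cos(a),0]); x=np.array([0,0,-1.]); z=np.cross(x,y)
    D=R.from_matrix(np.c_[x,y,z])*r.inv(); v=D.as_rotvec(); print(sg,base,np.degrees(v).round(2),(v/np.pi).round(4))
E
```

```text
[[-6.000e-04  4.528e-01 -8.916e-01]
 [ 1.100e-03 -8.916e-01 -4.528e-01]
 [-1.000e+00 -1.300e-03  0.000e+00]]
yaw -4.960132715984644
1 0 [ 2.0000e-02 -1.0000e-01  1.4812e+02] [ 1.000e-04 -5.000e-04  8.229e-01]
1 90 [-8.0000e-02  5.0000e-02 -1.2188e+02] [-4.000e-04  3.000e-04 -6.771e-01]
-1 0 [-7.000e-02 -2.000e-02 -3.188e+01] [-4.000e-04 -1.000e-04 -1.771e-01]
-1 90 [-4.000e-02 -7.000e-02  5.812e+01] [-2.000e-04 -4.000e-04  3.229e-01]
```

>>> arm_command:
  steps:
    - [0.08,0.2,0,0,0,-0.0354]
    - [0.08,0.2,0,0,0,-0.0354]
    - [0.08,0.2,0,0,0,-0.0354]
    - [0.08,0.2,0,0,0,-0.0354]
    - [0.08,0.2,0,0,0,-0.0354]
    - [0.08,0.22,0,0,0,0]
    - [0.08,0.22,0,0,0,0]
    - [0.08,0.22,0,0,0,0]
    - [0.08,0.22,0,0,0,0]
    - [0.08,0.22,0,0,0,0]
  gripper: 1

```text
time: 1.25
eef_pos: [0.4145, -0.2632, 0.2314]
tcp_rot: [-2.178, 0.094, 2.177]
contact_force: [-0.4, 0.1, 0.2]
grip_width: 0.0001
```

>>> arm_command:
  steps:
    - [0.088,0.22,0,0,0,0]
    - [0.088,0.22,0,0,0,0]
    - [0.088,0.22,0,0,0,0]
    - [0.088,0.22,0,0,0,0]
    - [0.088,0.22,0,0,0,0]
    - [0.088,0.22,0,0,0,0]
    - [0.088,0.22,0,0,0,0]
    - [0.088,0.22,0,0,0,0]
    - [0.088,0.22,0,0,0,0]
    - [0,0,0,0,0,0]

```text
time: 2.25
eef_pos: [0.5342, 0.0397, 0.2318]
tcp_rot: [-2.182, 0.079, 2.178]
contact_force: [0.2, 0.5, -0.6]
grip_width: -0.0002
```

>>> arm_command:
  steps:
    - [0.077,0.147,0,0,0,0]
    - [0,0,-0.2,0,0,0]
    - [0,0,-0.2,0,0,0]
    - [0,0,-0.2,0,0,0]
    - [0,0,-0.2,0,0,0]
    - [0,0,0,0,0,0]
    - [0,0,0,0,0,0]

```text
time: 2.95
eef_pos: [0.5443, 0.054, 0.1112]
tcp_rot: [-2.176, 0.095, 2.179]
contact_force: [0.4, 0.2, 0.2]
grip_width: -0.0002
```

```bash
python3 - <<'E'
from plant import bot,grab_frame
from h import *
from scipy.spatial.transform import Rotation as R
s=bot.sense(); print(s["eef_pos"],s["contact_force"],R.from_rotvec(s["tcp_rot"]).as_matrix().round(3))
for n in ("wrist","scene","top"):
    f=grab_frame(n); im=f["img"].copy()
    for P in [(0.5457,0.0617),(0.5413,0.0103),(0.5364,-0.0411),(0.5323,-0.0927)]:
        for q in proj(f,[[*P,0.061]]): cv2.circle(im,tuple(int(round(v)) for v in q),2,(0,0,255),-1)
    for q in proj(f,[s["eef_pos"]]): cv2.circle(im,tuple(int(round(v)) for v in q),2,(0,255,0),-1)
    if n!="wrist": im=cv2.resize(im[160:270,190:360],None,fx=4.5,fy=4.5)
    cv2.imwrite(f"pics/{n}1.png",im)
E
```

```text
[0.54427145 0.05397151 0.11120082] [0.44811786 0.24251261 0.21232969] [[-0.001 -0.087 -0.996]
 [-0.    -0.996  0.087]
 [-1.     0.     0.001]]
```

View pics/wrist1.png

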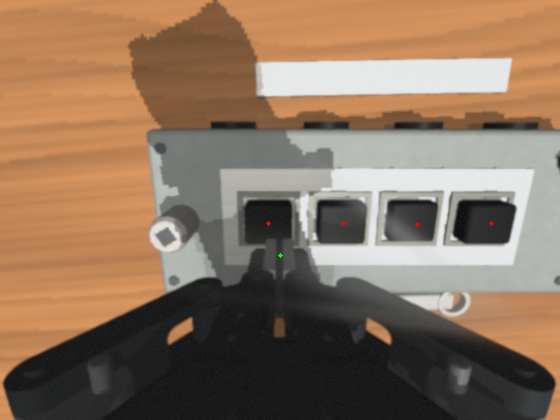

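View pics/scene1.png

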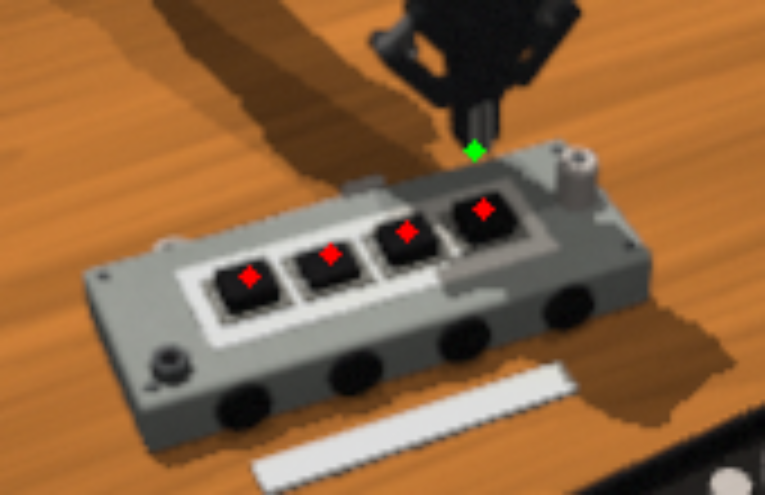

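The wrist view shows the predicted cap centres (red) lying on the caps. The TCP (green) is about 8 mm short in y, so I'll correct that and descend to just above the first key.

>>> arm_command:
  steps:
    - [0.01,0.05,0,0,0,0]
    - [0,0,-0.1,0,0,0]
    - [0,0,-0.1,0,0,0]
    - [0,0,-0.08,0,0,0]
    - [0,0,0,0,0,0]
    - [0,0,0,0,0,0]

```text
time: 3.7
eef_pos: [0.5453, 0.0618, 0.0682]
tcp_rot: [-2.175, 0.094, 2.18]
contact_force: [0.6, -0.2, -0.4]
grip_width: -0.0001
```

>>> arm_command:
  steps:
    - [0,0,-0.02,0,0,0]
    - [0,0,-0.02,0,0,0]
    - [0,0,0,0,0,0]

```text
time: 4.0
eef_pos: [0.546, 0.0619, 0.0631]
tcp_rot: [-2.177, 0.094, 2.177]
contact_force: [0.2, 0.2, -0.6]
grip_width: -0.0001
```

>>> arm_command:
  steps:
    - [0,0,-0.01,0,0,0]
    - [0,0,0,0,0,0]

```text
time: 4.2
eef_pos: [0.5461, 0.062, 0.0618]
tcp_rot: [-2.177, 0.094, 2.177]
contact_force: [-0.2, -0.3, 0.1]
grip_width: -0.0002
```

>>> arm_command:
  steps:
    - [0,0,-0.007,0,0,0]
    - [0,0,0,0,0,0]

```text
time: 4.4
eef_pos: [0.5464, 0.062, 0.061]
tcp_rot: [-2.178, 0.094, 2.177]
contact_force: [0.1, -0.4, 1.9]
grip_width: -0.0004
```

>>> arm_command:
  steps:
    - [0,0,-0.007,0,0,0]
    - [0,0,0,0,0,0]

```text
time: 4.6
eef_pos: [0.5464, 0.062, 0.0599]
tcp_rot: [-2.178, 0.094, 2.177]
contact_force: [0.5, -0.3, 2.1]
grip_width: 0.0002
```

>>> arm_command:
  steps:
    - [0,0,-0.007,0,0,0]
    - [0,0,0,0,0,0]

```text
time: 4.8
eef_pos: [0.5464, 0.062, 0.0588]
tcp_rot: [-2.178, 0.094, 2.177]
contact_force: [0.3, -1.1, 2.5]
grip_width: -0.0003
```

>>> arm_command:
  steps:
    - [0,0,-0.007,0,0,0]
    - [0,0,0,0,0,0]

```text
time: 5.0
eef_pos: [0.5464, 0.062, 0.0577]
tcp_rot: [-2.178, 0.094, 2.177]
contact_force: [-0.8, -0.8, 3.6]
grip_width: -0.0002
```

Key 1 is free: it was about 3.3 mm down at 3.6 N. Moving on to key 2.

>>> arm_command:
  steps:
    - [0,0,0.07,0,0,0]
    - [0,0,0.07,0,0,0]
    - [-0.017,-0.172,0,0,0,0]
    - [-0.017,-0.172,0,0,0,0]
    - [0,0,0,0,0,0]
    - [0,0,0,0,0,0]

```text
time: 5.6
eef_pos: [0.541, 0.0097, 0.079]
tcp_rot: [-2.177, 0.096, 2.176]
contact_force: [0.8, 0.1, 0.1]
grip_width: -0.0001
```

>>> arm_command:
  steps:
    - [0,0,-0.05,0,0,0]
    - [0,0,-0.045,0,0,0]
    - [0,0,0,0,0,0]
    - [0,0,0,0,0,0]

```text
time: 6.0
eef_pos: [0.5405, 0.0112, 0.0637]
tcp_rot: [-2.176, 0.092, 2.179]
contact_force: [-0.6, 0.4, -0.8]
grip_width: -0.0001
```

>>> arm_command:
  steps:
    - [0,0,-0.01,0,0,0]
    - [0,0,0,0,0,0]

```text
time: 6.2
eef_pos: [0.5411, 0.0106, 0.0627]
tcp_rot: [-2.177, 0.094, 2.177]
contact_force: [-0.5, 0.2, 0.3]
grip_width: -0.0
```

>>> arm_command:
  steps:
    - [0,0,-0.008,0,0,0]
    - [0,0,0,0,0,0]

```text
time: 6.4
eef_pos: [0.541, 0.0103, 0.0616]
tcp_rot: [-2.177, 0.094, 2.177]
contact_force: [0.1, -0.1, -0.4]
grip_width: -0.0005
```

>>> arm_command:
  steps:
    - [0,0,-0.007,0,0,0]
    - [0,0,0,0,0,0]

```text
time: 6.6
eef_pos: [0.5412, 0.0103, 0.0608]
tcp_rot: [-2.178, 0.094, 2.177]
contact_force: [-0.5, -0.5, 1.1]
grip_width: 0.0001
```

>>> arm_command:
  steps:
    - [0,0,-0.007,0,0,0]
    - [0,0,0,0,0,0]

```text
time: 6.8
eef_pos: [0.5412, 0.0103, 0.0597]
tcp_rot: [-2.178, 0.094, 2.177]
contact_force: [-0.5, 0.4, 3.2]
grip_width: 0.0002
```

>>> arm_command:
  steps:
    - [0,0,-0.007,0,0,0]
    - [0,0,0,0,0,0]

```text
time: 7.0
eef_pos: [0.5412, 0.0103, 0.0586]
tcp_rot: [-2.178, 0.094, 2.177]
contact_force: [-1.3, 0.3, 2.7]
grip_width: 0.0
```

>>> arm_command:
  steps:
    - [0,0,-0.007,0,0,0]
    - [0,0,0,0,0,0]

```text
time: 7.2
eef_pos: [0.5412, 0.0104, 0.0575]
tcp_rot: [-2.178, 0.094, 2.177]
contact_force: [-1.0, 0.0, 4.1]
grip_width: -0.0003
```

Key 2 is free too. Moving on to key 3.

>>> arm_command:
  steps:
    - [0,0,0.07,0,0,0]
    - [0,0,0.07,0,0,0]
    - [-0.016,-0.171,0,0,0,0]
    - [-0.016,-0.171,0,0,0,0]
    - [0,0,0,0,0,0]
    - [0,0,0,0,0,0]

```text
time: 7.8
eef_pos: [0.5362, -0.0415, 0.0789]
tcp_rot: [-2.177, 0.096, 2.176]
contact_force: [-0.1, 0.6, -0.3]
grip_width: -0.0001
```

>>> arm_command:
  steps:
    - [0,0,-0.05,0,0,0]
    - [0,0,-0.045,0,0,0]
    - [0,0,0,0,0,0]
    - [0,0,0,0,0,0]

```text
time: 8.2
eef_pos: [0.5357, -0.0401, 0.0635]
tcp_rot: [-2.176, 0.092, 2.179]
contact_force: [-0.5, 0.6, 0.3]
grip_width: -0.0002
```

>>> arm_command:
  steps:
    - [0,0,-0.015,0,0,0]
    - [0,0,0,0,0,0]

```text
time: 8.4
eef_pos: [0.5362, -0.0408, 0.0617]
tcp_rot: [-2.177, 0.094, 2.178]
contact_force: [0.6, -0.4, -0.7]
grip_width: -0.0
```

>>> arm_command:
  steps:
    - [0,0,-0.007,0,0,0]
    - [0,0,0,0,0,0]

```text
time: 8.6
eef_pos: [0.5362, -0.041, 0.0608]
tcp_rot: [-2.177, 0.094, 2.177]
contact_force: [-0.1, -0.2, -1.0]
grip_width: -0.0004
```

>>> arm_command:
  steps:
    - [0,0,-0.007,0,0,0]
    - [0,0,0,0,0,0]

```text
time: 8.8
eef_pos: [0.5361, -0.041, 0.0597]
tcp_rot: [-2.177, 0.094, 2.177]
contact_force: [0.3, -0.6, 0.4]
grip_width: -0.0002
```

>>> arm_command:
  steps:
    - [0,0,-0.007,0,0,0]
    - [0,0,0,0,0,0]

```text
time: 9.0
eef_pos: [0.5361, -0.0409, 0.0586]
tcp_rot: [-2.177, 0.094, 2.177]
contact_force: [0.3, 0.1, 0.2]
grip_width: 0.0002
```

>>> arm_command:
  steps:
    - [0,0,-0.007,0,0,0]
    - [0,0,0,0,0,0]

```text
time: 9.2
eef_pos: [0.5361, -0.0409, 0.0576]
tcp_rot: [-2.177, 0.094, 2.178]
contact_force: [-0.4, -0.6, 0.1]
grip_width: 0.0002
```

>>> arm_command:
  steps:
    - [0,0,-0.007,0,0,0]
    - [0,0,0,0,0,0]

```text
time: 9.4
eef_pos: [0.5361, -0.0409, 0.0565]
tcp_rot: [-2.177, 0.094, 2.178]
contact_force: [-0.2, 0.8, 0.4]
grip_width: -0.0004
```

>>> arm_command:
  steps:
    - [0,0,-0.003,0,0,0]
    - [0,0,0,0,0,0]

```text
time: 9.6
eef_pos: [0.5362, -0.0409, 0.0563]
tcp_rot: [-2.177, 0.094, 2.177]
contact_force: [-0.6, 0.0, -0.8]
grip_width: -0.0003
```

>>> arm_command:
  steps:
    - [0,0,-0.003,0,0,0]
    - [0,0,0,0,0,0]

```text
time: 9.8
eef_pos: [0.5363, -0.0409, 0.0561]
tcp_rot: [-2.177, 0.094, 2.177]
contact_force: [-0.6, 0.6, 4.5]
grip_width: -0.0002
```

>>> arm_command:
  steps:
    - [0,0,-0.003,0,0,0]
    - [0,0,0,0,0,0]

```text
time: 10.0
eef_pos: [0.5363, -0.0409, 0.0556]
tcp_rot: [-2.177, 0.094, 2.177]
contact_force: [-2.3, 0.2, 4.1]
grip_width: 0.0003
```

Key 3 is the latched one: no contact until z = 0.056, then stiff at over 4 N. I'll tap key 4 before pressing it.

>>> arm_command:
  steps:
    - [0,0,0.08,0,0,0]
    - [0,0,0.07,0,0,0]
    - [-0.015,-0.173,0,0,0,0]
    - [-0.015,-0.173,0,0,0,0]
    - [0,0,0,0,0,0]
    - [0,0,0,0,0,0]

```text
time: 10.6
eef_pos: [0.532, -0.0935, 0.0784]
tcp_rot: [-2.177, 0.096, 2.175]
contact_force: [0.1, 1.8, -0.9]
grip_width: 0.0
```

>>> arm_command:
  steps:
    - [0,0,-0.05,0,0,0]
    - [0,0,-0.045,0,0,0]
    - [0,0,0,0,0,0]
    - [0,0,0,0,0,0]

```text
time: 11.0
eef_pos: [0.5313, -0.0919, 0.0629]
tcp_rot: [-2.176, 0.092, 2.179]
contact_force: [-0.3, -0.4, 0.1]
grip_width: -0.0003
```

>>> arm_command:
  steps:
    - [0,0,-0.01,0,0,0]
    - [0,0,0,0,0,0]

```text
time: 11.2
eef_pos: [0.5318, -0.0926, 0.062]
tcp_rot: [-2.177, 0.093, 2.177]
contact_force: [0.6, 0.1, 0.4]
grip_width: -0.0002
```

>>> arm_command:
  steps:
    - [0,0,-0.007,0,0,0]
    - [0,0,0,0,0,0]

```text
time: 11.4
eef_pos: [0.532, -0.0929, 0.0612]
tcp_rot: [-2.178, 0.094, 2.177]
contact_force: [0.1, 0.2, 1.1]
grip_width: -0.0003
```

>>> arm_command:
  steps:
    - [0,0,-0.007,0,0,0]
    - [0,0,0,0,0,0]

```text
time: 11.6
eef_pos: [0.532, -0.0928, 0.0602]
tcp_rot: [-2.178, 0.094, 2.177]
contact_force: [-1.6, -1.1, 2.6]
grip_width: 0.0001
```

>>> arm_command:
  steps:
    - [0,0,-0.007,0,0,0]
    - [0,0,0,0,0,0]

```text
time: 11.8
eef_pos: [0.532, -0.0928, 0.0591]
tcp_rot: [-2.178, 0.094, 2.177]
contact_force: [1.0, -0.6, 2.4]
grip_width: 0.0001
```

>>> arm_command:
  steps:
    - [0,0,-0.007,0,0,0]
    - [0,0,0,0,0,0]

```text
time: 12.0
eef_pos: [0.532, -0.0929, 0.058]
tcp_rot: [-2.178, 0.094, 2.177]
contact_force: [-0.7, -1.0, 3.0]
grip_width: 0.0003
```

Key 4 is free. Going back to key 3 to press it home.

>>> arm_command:
  steps:
    - [0,0,0.07,0,0,0]
    - [0,0,0.07,0,0,0]
    - [0.014,0.172,0,0,0,0]
    - [0.014,0.172,0,0,0,0]
    - [0,0,0,0,0,0]
    - [0,0,0,0,0,0]

```text
time: 12.6
eef_pos: [0.536, -0.0407, 0.0794]
tcp_rot: [-2.179, 0.092, 2.178]
contact_force: [-0.1, 0.1, 0.2]
grip_width: -0.0002
```

>>> arm_command:
  steps:
    - [0,0,-0.06,0,0,0]
    - [0,0,-0.06,0,0,0]
    - [0,0,-0.02,0,0,0]
    - [0,0,0,0,0,0]
    - [0,0,0,0,0,0]

```text
time: 13.1
eef_pos: [0.5358, -0.0415, 0.0575]
tcp_rot: [-2.176, 0.095, 2.177]
contact_force: [-0.1, 0.3, -0.8]
grip_width: -0.0001
```

>>> arm_command:
  steps:
    - [0,0,-0.01,0,0,0]
    - [0,0,-0.01,0,0,0]
    - [0,0,0,0,0,0]

```text
time: 13.4
eef_pos: [0.5364, -0.0412, 0.0555]
tcp_rot: [-2.178, 0.094, 2.177]
contact_force: [-1.0, -0.2, 3.8]
grip_width: -0.0
```

>>> arm_command:
  steps:
    - [0,0,-0.01,0,0,0]
    - [0,0,-0.01,0,0,0]
    - [0,0,0,0,0,0]

```text
time: 13.7
eef_pos: [0.5364, -0.0412, 0.0527]
tcp_rot: [-2.178, 0.094, 2.177]
contact_force: [-1.7, 0.2, 6.1]
grip_width: 0.0001
```

>>> arm_command:
  steps:
    - [0,0,-0.008,0,0,0]
    - [0,0,0,0,0,0]

```text
time: 13.9
eef_pos: [0.5364, -0.0412, 0.0521]
tcp_rot: [-2.178, 0.094, 2.177]
contact_force: [-2.4, -1.0, 9.5]
grip_width: -0.0002
```

>>> arm_command:
  steps:
    - [0,0,-0.005,0,0,0]
    - [0,0,0,0,0,0]

```text
time: 14.1
eef_pos: [0.5364, -0.0412, 0.052]
tcp_rot: [-2.178, 0.095, 2.177]
contact_force: [-4.7, -0.3, 14.9]
grip_width: 0.0003
```

Hard stop at 14.9 N. I'll lift slowly, checking that the key follows up past the latch height.

>>> arm_command:
  steps:
    - [0,0,0.02,0,0,0]
    - [0,0,0.02,0,0,0]
    - [0,0,0.005,0,0,0]
    - [0,0,0,0,0,0]

```text
time: 14.5
eef_pos: [0.5363, -0.0412, 0.057]
tcp_rot: [-2.179, 0.094, 2.176]
contact_force: [0.2, 0.1, 4.3]
grip_width: -0.0
```

>>> arm_command:
  steps:
    - [0,0,0.005,0,0,0]
    - [0,0,0,0,0,0]

```text
time: 14.7
eef_pos: [0.5363, -0.0412, 0.0575]
tcp_rot: [-2.178, 0.094, 2.176]
contact_force: [0.2, 0.1, 3.9]
grip_width: -0.0
```

The force is still 3.9 N at 57.5 mm, above latch height, so the key has unlatched. Now I'll lift clear and look.

>>> arm_command:
  steps:
    - [0,0,0.1,0,0,0]
    - [0,0,0.2,0,0,0]
    - [0,0,0.2,0,0,0]
    - [0,0,0.2,0,0,0]
    - [0,0,0.2,0,0,0]
    - [-0.2,0,0,0,0,0]
    - [-0.2,0,0,0,0,0]
    - [-0.2,0,0,0,0,0]
    - [0,0,0,0,0,0]
    - [0,0,0,0,0,0]

```text
time: 15.7
eef_pos: [0.4454, -0.0413, 0.1927]
tcp_rot: [-2.178, 0.094, 2.177]
contact_force: [-0.7, -0.0, 1.6]
grip_width: -0.0001
```

```bash
python3 - <<'E'
from plant import bot,grab_frame
from h import *
s=bot.sense(); print(s["time"],s["eef_pos"],s["contact_force"])
f=grab_frame("wrist"); cv2.imwrite("pics/wrist2.png",f["img"])
f=grab_frame("scene"); a=cv2.imread("pics/scene0.png")[180:270,195:345]; b=f["img"][180:270,195:345]
cv2.imwrite("pics/scene2.png",cv2.resize(np.hstack([a,b]),None,fx=2.6,fy=2.6,interpolation=cv2.INTER_CUBIC))
cv2.imwrite("pics/scene2f.png",f["img"])
E
```

```text
15.7 [ 0.44541864 -0.04128197  0.1926588 ] [-0.69760999 -0.03100103  1.62238469]
```

View pics/scene2.png

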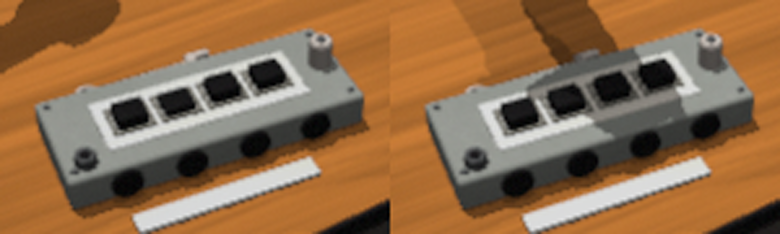

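View pics/wrist2.png

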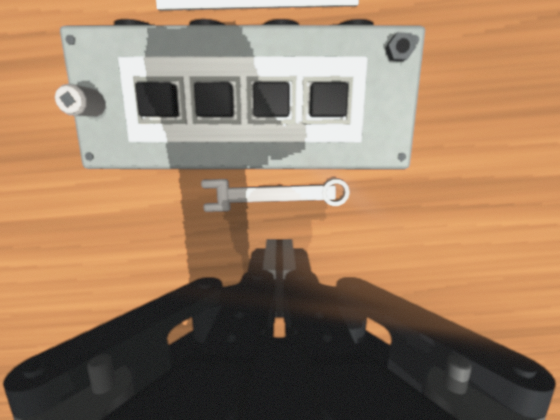

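View pics/scene2f.png

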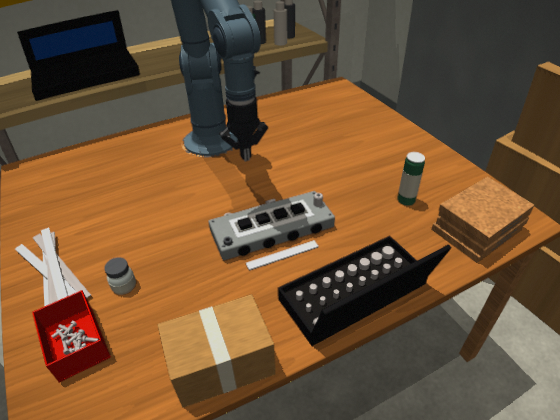

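The scene crop compares before (left) and after (right). Key 3, at about (177,101) before and (566,97) after, now stands as high as its neighbours. The socket, nut, wrench, bar, can and jar haven't moved, and the gripper is clear.

```bash
python3 -c "
from plant import bot
print(bot.sign_off())"
```

```text
the job is handed in; nothing more can be done
None
```

I found the latched key, third from the robot's left, pressed it home and it sprang up. The job was handed in at about 16 s.

- **Taps:** with the gripper shut, I tapped all four keys from left to right. Keys 1, 2 and 4 gave about 3–3.5 mm at 3–4 N and were free. Key 3 was first met 5 mm lower and was stiff at about 4.5 N.
- **Press:** after all four taps I pressed key 3 to its hard stop, with a force of about 15 N. On the slow lift it still pushed back with 3.9 N above its latch height, so it had unlatched.
- **Last checks:** the final pictures show key 3 level with the others, the nearby things where they were, and the gripper clear.
- **Odd reading:** the final force reading was 1.6 N with nothing touching the tool. That is a little above the usual noise of up to about 1 N; I put it down to the arm having just moved, but did not check further.

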